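Clamp the glued block and start the press timer

ROBOT

A 6-joint arm with a two-finger parallel gripper is mounted at the origin on the work surface. World frame = base frame: x ahead of the robot, y to its left, z up, the work surface at z = 0. Lengths are in m, angles in rad, forces in N, time in s.
With the tool pointing down it reaches from about 0.325 to 0.875 m from the base axis. Payload 4.4 kg.
Tool frame: the origin (TCP) lies at the very end of the fingers, on their centre line; the grasp point (between the pads) lies 19 mm behind it; z points along the fingers, y is the line along which they close (so a half turn about z gives the same grasp; the last joint's range is limited). The gripper opens to 85 mm and grips with 20 to 120 N. Pads are 22 mm wide; open, the fingers measure 114 mm over their backs; the gripper's body (76 mm by 85 mm) begins 54 mm behind the grasp point. The pads swing forward as they close: fully open they stand 13 mm farther back than shut.
Start: joints at [-1.44, 0.207, 1.542, -0, 1.393, -0.15], TCP at [0.16, -0.552, 0.231] pointing down, gripper open.
Joint ranges: [-2.73, 2.73], [-0.86, 2.22], [0.23, 2.46], [-1.11, 4.25], [0.08, 2.63], [-2.82, 2.82]. Speed limits (rad/s): [2.79, 2.79, 3.14, 3.14, 3.14, 3.14].

INTERFACE

Orientations are given as a unit quaternion [x, y, z, w].
In Python, from plant import sensors, viewer, job gives the robot as it stands. The module is installed in compiled form; this text tells all that it offers.
- The arm moves only by the tool play_rows, never from a script. Its argument "deltas" is a list of rows, each a list of 7 numbers: the opening, from 0 (shut) to 1 (fully open), then the shift along the tool's x, y, z in mm, then the turn, a rotation vector about the tool's x, y, z in rad. A call has 1 to 10 rows; each row shifts and turns the commanded pose from where the row before left it, along the tool's axes as they then stand; what a row does not reach is not made up. A row lasts 1/8 s, in which the tool goes at most 62.5 mm and 10.7 degrees, less where a joint would pass 70% of its speed; a pose out of reach is approached as far as the arm can. A call is refused whole if a number of a shift passes 62.5 or a number of a turn 0.188, either way. A call with a gripper value outside its range is refused whole. The fingers move at their own pace and stop on an object; "newtons" is the grip in N (left out, the last holds). Time passes only in rows, so rows that do not move let the fingers close. It gives the time, the measured TCP pose, the force, the opening and the grip force at its end, in the units of the state.
- sensors.sense(): the state, without advancing time (a new reading comes with each control period).
- viewer.grab_frame(name): name is "scene" or "top" or "wrist"; returns (picture, depth): 420x560x3 uint8, red, green, blue; 420x560 float32, m along the optical axis (not along the pixel's ray), 0 where there is no reading.
- viewer.calibration(name): a dict with "fx", "fy", "cx", "cy" (pixels), "D" ([k1, k2, p1, p2, k3] as OpenCV has them; the pictures are not rectified), "extrinsics" (4x4, takes a point from world to camera coordinates); the wrist camera has in their place "T_tool_cam" (4x4, takes a point from camera to tool coordinates, whose origin is the TCP and whose axes are the flange's). Camera axes: x right, y up, looking along -z (the intrinsics and any distortion apply to the point x, -y, -z); pixel columns grow to the right and rows downward; lengths in m; the calibration is good to about 2 mm. A picture is of the moment at which its call begins: read the wrist's pose just before it. calibration takes no time and is no camera call.
- job.job_done(): hands the job in; it is judged then, once.
The state is a dict: "time": time; "joint_pos": joint angles; "joint_velocities": joint speeds; "effort": joint torques, N m; "position": TCP position; "eef_rot": TCP orientation; "contact_force": force on the tool from outside, world axes, zero at the start; "ft_torque": the same for the moment, N m; "grip_width": opening from 0.0 (shut) to 1.0 (fully open); "grip_force": force on a finger pad.
Only numpy, scipy, OpenCV 4.12 (cv2) and the standard library are available. Lean on these libraries where they do the work, as an engineer would, in place of code of your own. Each camera call takes 0.05 s, during which the arm holds its last target. There are 200 camera calls.

TASK

Crank the bench press's handle clockwise until its plate is firmly down on the glued wooden block. Then start the press timer on the console: press the round key, then the square key, then the long bar key, each fully down and let fully up again before the next. Press no key before the block is clamped and never press the cross-shaped key; leave the block clamped where it lies and do not disturb the pliers, spool and jar.

Things in the scene. Friction and masses are not known exactly. Their poses are not given: they have to be found in the camera images.
- press: Bench screw press, fixed, grey and steel: base plate 180 (x) x 220 (y) x 20 mm, two steel columns (26 mm thick, at y = +-85 mm), a bridge 50 x 220 mm whose top is 160 mm above the table, a screw through its middle with a flat crank on top. Origin: centre of the base's underside, z up.
- press_plate: The press's moving plate, 110 x 110 x 16 mm dark steel, hangs under the bridge on the screw. Origin: centre of its underside, 79 mm above the table at its highest (crank at 0), 14 mm above the block; it comes down 16 mm per turn of the crank.
- plate_face (a point): Centre of the underside of the press plate (the face that comes down on the block).
- crank (a joint): Angle of the crank, rad, about the vertical screw; 0 with the crank arm pointing to the press's -x, grows clockwise seen from above, which lowers the plate (and the crank with it). Meets the block at about 5.5 rad. Turning takes about 5 to 7 N at the grip, clearly more once the plate bears on the block (firm: 12 to 18 N at the grip); the screw stays where it is left.
- crank_grip (a point): Point on the axis of the crank's upright wooden grip, 34 mm above the grip's foot: a free-spinning round sleeve, diameter 28 mm, 62 mm tall (from 34 mm below to 28 mm above this point), 70 mm from the screw's axis. The crank arm lies just below it; nothing stands higher.
- crank_axis (a point): Point on the vertical axis of the screw, at the height of crank_grip.
- block: Loose two-layer glued-up beech block 130 x 90 x 45 mm (0.45 kg) lying on the press base under the plate. Origin: centre of its underside.
- console: Press timer console: fixed grey box 210 x 210 x 50 mm with a black top and four large pale plastic keys, one in each quarter (96 mm apart); which key is in which quarter varies. Origin: centre of its underside.
- round_key_top (a point): Centre of the top face of the round disc key, diameter 56 mm; moves with the key; 66.5 mm above the table when up.
- round_key (a joint): How far the round key is pressed, m: 0 up, 0.008 fully down; spring, 2.4 N to start and 8 N fully down.
- square_key_top (a point): Centre of the top face of the square key, 54 x 54 mm; moves with the key; 66.5 mm above the table when up.
- square_key (a joint): How far the square key is pressed, m: 0 up, 0.008 fully down; spring, 2.4 N to start and 8 N fully down.
- bar_key_top (a point): Centre of the top face of the long bar key, 30 x 80 mm (long along the console's y); moves with the key; 66.5 mm above the table when up.
- bar_key (a joint): How far the bar key is pressed, m: 0 up, 0.008 fully down; spring, 2.4 N to start and 8 N fully down.
- cross_key_top (a point): Centre of the top face of the cancel key: plus-shaped cross, 64 mm across, arms 20 mm wide (not to be pressed); moves with the key; 66.5 mm above the table when up.
- cross_key (a joint): How far the cross key is pressed, m: 0 up, 0.008 fully down; spring, 2.4 N to start and 8 N fully down.
- pliers: Bystander: loose pliers with yellow grips, 170 mm long, lying flat on the table. Origin: about the middle, on the underside; x towards the nose.
- spool: Bystander: loose pale thread spool standing upright, diameter 64, 80 mm tall. Origin: centre of its underside.
- jar: Bystander: loose amber glass glue jar, diameter 72, 90 mm tall. Origin: centre of its underside.
Things that resemble listed ones, but are neither listed nor needed, are in the scene too. Of the things shaped like the block, the beech one is meant.

How it is judged:
By the outcome, as a careful person would: the job done as asked, in the order asked, and still so for the second after the job is handed in, with the robot touching nothing.
It also fails if it takes over 58 s, if anything falls off the work surface, if the arm or the gripper's body presses on something with over 40 N, if the wrist force passes 120 N, or if a joint passes its speed limit or range.

## Working session

There is one attempt and no reset: what is moved stays moved. The work goes in short steps, Python scripts to look and compute and a tool call to move; the robot and the scene stay as the last step left them, time stands still between calls to the robot, and variables do not carry over. Pictures are saved under pics/ and viewed, at most 10 in all, crops included, and the job is handed in when it is done.

Besides the shell and the picture viewer there is one more tool, called by a JSON object that holds its "method" and its "body", one argument or row to a line. play_rows: Moves the arm, as the interface text tells. Its arguments: {"type":"object","properties":{"deltas":{"type":"array","items":{"type":"array","items":{"type":"number"}}},"newtons":{"type":"number"}},"required":["deltas"]}

```bash
mkdir -p pics; cat > h.py <<'E'
import numpy as np, cv2
from plant import sensors, viewer, job
from scipy.spatial.transform import Rotation as R
def snap(n,f):
    p,d=viewer.grab_frame(n); cv2.imwrite(f'pics/{f}.png',p[:,:,::-1]); np.save(f'pics/{f}.npy',d); return p,d
def pix2w(n,u,v,d=None,z=None):
    c=viewer.calibration(n); K=np.array([[c['fx'],0,c['cx']],[0,c['fy'],c['cy']],[0,0,1]])
    x,y=cv2.undistortPoints(np.array([[[u,v]]],float),K,np.array(c['D'],float))[0,0]
    T=np.linalg.inv(np.array(c['extrinsics'])); r=T[:3,:3]@np.array([x,-y,-1]); o=T[:3,3]
    if z is not None: d=(z-o[2])/r[2]
    return o+d*r
E
python3 - <<'E'
from h import *
for n in ('scene','top'): snap(n,n+'0')
s=sensors.sense(); print(s['position'],s['eef_rot'],s['contact_force'],s['time'])
E
```

```text
[ 0.15979459 -0.55162622  0.23019637] [ 9.90087176e-01  1.40450203e-01 -1.01514695e-05 -1.06008196e-03] [-0.16950384 -0.55663064 -0.20871184] 0.1
```

View pics/top0.png

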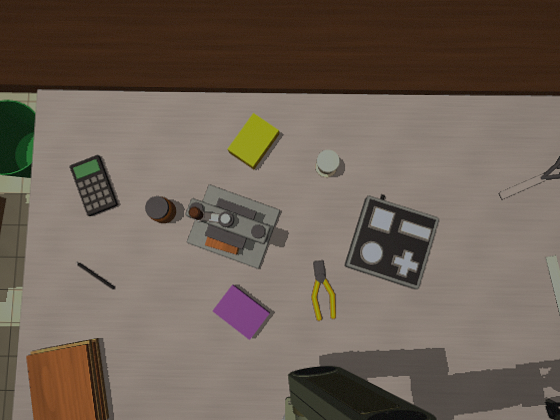

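View pics/scene0.png

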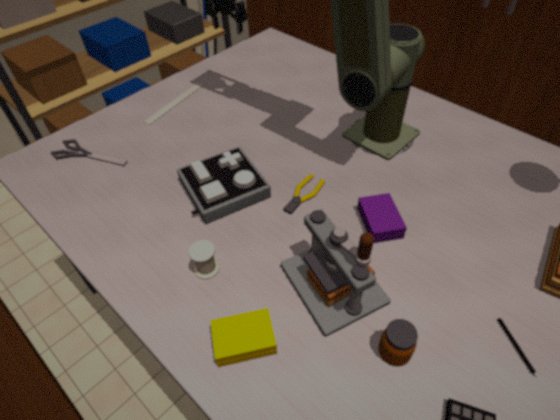

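The top view shows the press at (233,227), with the grip at (195,212) and the screw at (227,219). On the console, round is at (372,253), square (382,219), bar (415,230) and cross (405,263). The lookalikes are the purple box (242,312), the yellow box (254,140) and the wooden stack (65,380). The block under the plate is at (223,244). I'll check this in a close crop.

```bash
python3 - <<'E'
from h import *
p=cv2.imread('pics/top0.png'); d=np.load('pics/top0.npy')
a=cv2.resize(p[175:285,135:290],None,fx=5,fy=5,interpolation=cv2.INTER_CUBIC)
cv2.imwrite('pics/c1.png',a)
a=cv2.resize(p[185:295,335:450],None,fx=5,fy=5,interpolation=cv2.INTER_CUBIC)
cv2.imwrite('pics/c2.png',a)
for n,u,v in [('grip',195,212),('screw',227,219),('round',372,253),('square',382,219),('bar',415,230),('cross',405,263),('table',300,250),('jar',158,209),('spool',328,160),('pl',320,270)]:
    print(n,pix2w('top',u,v,d=d[v,u]).round(4))
E
```

```text
grip [0.5756 0.3198 0.2521]
screw [0.566  0.249  0.1976]
round [ 0.4928 -0.1341  0.0683]
square [ 0.5873 -0.163   0.0624]
bar [ 0.5579 -0.2528  0.0646]
cross [ 0.4671 -0.2243  0.0647]
table [0.5017 0.0614 0.0025]
jar [0.6034 0.4522 0.087 ]
spool [ 0.7472 -0.0117  0.0824]
pl [0.4453 0.0045 0.0162]
```

View pics/c1.png

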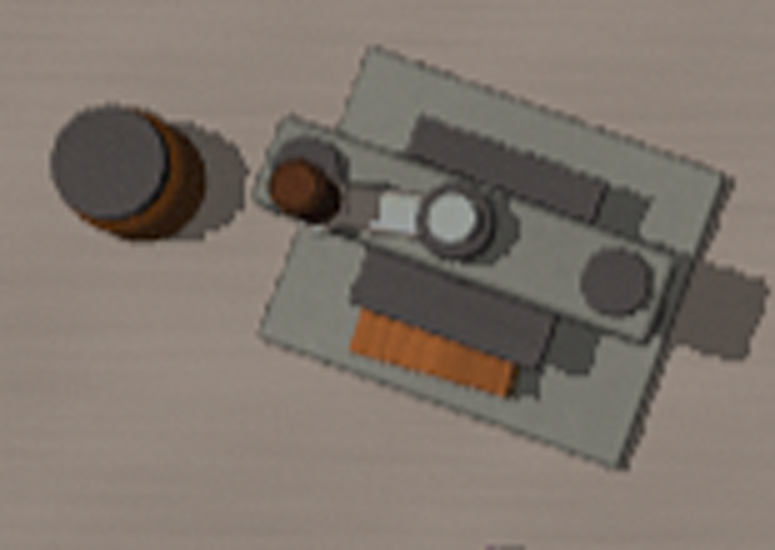

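View pics/c2.png

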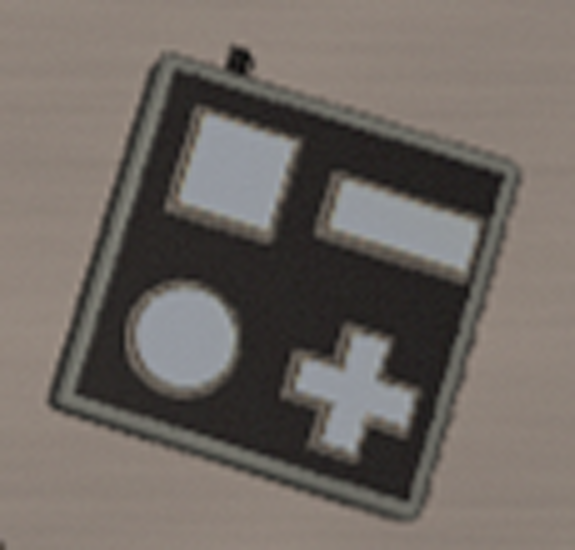

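The crops confirm the layout. In full-image pixels the grip top is at (194.6,212.4), the screw top (225.6,218.2), round (371.8,252.6), square (382.2,220), bar (415.6,229.8) and cross (405,263.4). The orange-brown wooden block lies under the dark plate.

```bash
python3 - <<'E'
from h import *
d=np.load('pics/top0.npy'); ds=np.load('pics/scene0.npy')
def pt(n,d,u,v,r=2):
    ui,vi=int(round(u)),int(round(v)); return pix2w(n,u,v,d=np.median(d[vi-r:vi+r+1,ui-r:ui+r+1])).round(4)
for n,u,v in [('grip',194.6,212.4),('screw',225.6,218.2),('colR',258,231)]: print(n,pt('top',d,u,v))
for n,u,v in [('round',371.8,252.6),('square',382.2,220),('bar',415.6,229.8),('cross',405,263.4)]: print(n,pt('top',d,u,v),pix2w('top',u,v,z=.0665).round(4))
for n,u,v in [('scgrip',366,238),('scscrew',340,236)]: print(n,pt('scene',ds,u,v,1))
p=cv2.imread('pics/scene0.png')
cv2.imwrite('pics/c3.png',cv2.resize(p[195:330,270:400],None,fx=4.4,fy=4.4,interpolation=cv2.INTER_CUBIC))
E
```

```text
grip [0.5742 0.32   0.2559]
screw [0.5671 0.2517 0.2046]
colR [0.5392 0.1722 0.1709]
round [ 0.494  -0.1341  0.0648] [ 0.4939 -0.1339  0.0665]
square [ 0.5841 -0.1629  0.066 ] [ 0.5841 -0.1628  0.0665]
bar [ 0.5584 -0.2543  0.0651] [ 0.5583 -0.254   0.0665]
cross [ 0.4659 -0.2237  0.0673] [ 0.4659 -0.2239  0.0665]
scgrip [0.5803 0.3215 0.2567]
scscrew [0.574  0.2592 0.2043]
```

View pics/c3.png

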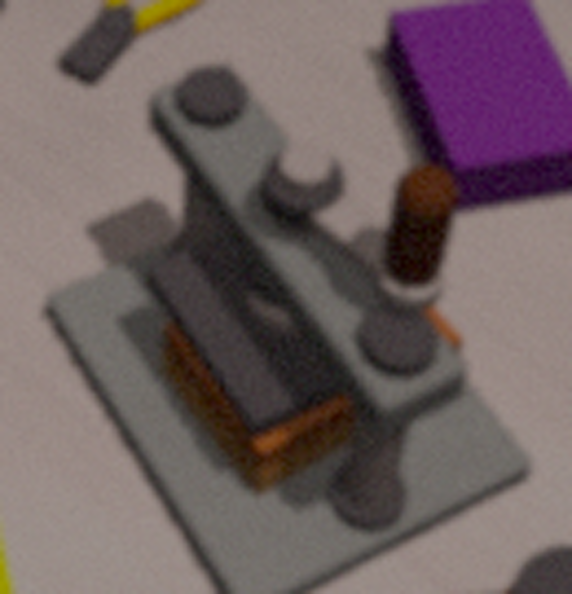

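{"method": "play_rows", "body": {
  "deltas": [
    [1,0,0,-30,0,0,0.141],
    [1,0,0,-30,0,0,0.141]
  ]
}}

```text
time: 0.35
position: [0.1598, -0.5516, 0.2907]
eef_rot: [1.0, -0.002, -0.0, -0.001]
contact_force: [-0.2, -0.8, 0.4]
grip_width: 0.999
grip_force: 0.0
```

{"method": "play_rows", "body": {
  "deltas": [
    [1,40,-46,-4,0,0,0],
    [1,36,-50,-4,0,0,0],
    [1,30,-54,-4,0,0,0],
    [1,28,-54,-4,0,0,0],
    [1,26,-55,-4,0,0,0],
    [1,26,-55,0,0,0,0],
    [1,26,-55,0,0,0,0],
    [1,26,-55,0,0,0,0],
    [1,26,-55,0,0,0,0],
    [1,26,-55,0,0,0,0]
  ]
}}

```text
time: 1.6
position: [0.4503, -0.0164, 0.3111]
eef_rot: [1.0, -0.0, 0.0, 0.0]
contact_force: [1.2, -0.6, 0.3]
grip_width: 0.999
grip_force: 0.0
```

{"method": "play_rows", "body": {
  "deltas": [
    [1,22,-56,0,0,0,0],
    [1,22,-56,0,0,0,0],
    [1,21,-56,0,0,0,0],
    [1,20,-56,0,0,0,0],
    [1,20,-56,0,0,0,0],
    [1,20,-56,0,0,0,0],
    [1,0,0,0,0,0,0]
  ]
}}

```text
time: 2.48
position: [0.5746, 0.3211, 0.3083]
eef_rot: [1.0, 0.002, -0.002, 0.0]
contact_force: [0.4, 0.2, 0.0]
grip_width: 1.0
grip_force: 0.0
```

```bash
python3 - <<'E'
from h import *
s=sensors.sense(); print(s['position'],s['eef_rot'],s['joint_pos'],s['contact_force'],s['time'])
p,d=snap('wrist','w1'); c=viewer.calibration('wrist'); print(c)
E
```

```text
[0.574633   0.32112437 0.30831457] [ 9.99995633e-01  2.32109128e-03 -1.81069232e-03  2.60735216e-04] [3.77866087e-01 3.42487553e-01 1.21404031e+00 8.43254643e-04
 1.58862505e+00 1.94403375e+00] [0.41354492 0.15476276 0.02146441] 2.475
{'fx': 298.3183758351056, 'fy': 298.3183758351056, 'cx': 279.089582447307, 'cy': 212.0907267585282, 'D': array([-0.01332827,  0.        ,  0.        ,  0.        ,  0.        ]), 'T_tool_cam': array([[ 2.42872203e-04,  9.48812143e-01,  3.15840876e-01,
         8.07178748e-02],
       [ 9.99999307e-01, -5.94396010e-04,  1.01664522e-03,
         3.52398615e-05],
       [ 1.15233988e-03,  3.15840410e-01, -9.48811629e-01,
        -1.42977451e-01],
       [ 0.00000000e+00,  0.00000000e+00,  0.00000000e+00,
         1.00000000e+00]])}
```

View pics/w1.png

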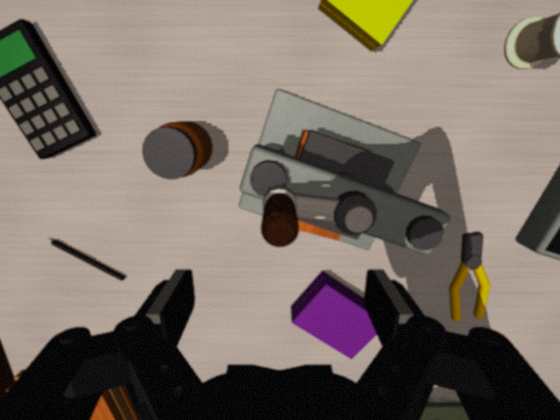

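The wrist view shows the grip's top end at about (279,228) and the screw cap at (355,212). I'll compute world positions from these.

```bash
cat >> h.py <<'E'
def wpix(u,v,pos,q,z):
    c=viewer.calibration('wrist'); K=np.array([[c['fx'],0,c['cx']],[0,c['fy'],c['cy']],[0,0,1]])
    x,y=cv2.undistortPoints(np.array([[[u,v]]],float),K,np.array(c['D'],float))[0,0]
    T=np.array(c['T_tool_cam']); Q=R.from_quat(q).as_matrix()
    o=Q@T[:3,3]+pos; r=Q@T[:3,:3]@np.array([x,-y,-1]); return o+(z-o[2])/r[2]*r
E
python3 - <<'E'
from h import *
s=sensors.sense(); d=np.load('pics/w1.npy'); P,Q=s['position'],s['eef_rot']
print(s['time'],wpix(279,228,P,Q,.256),wpix(355,212,P,Q,.2046),wpix(268,180,P,Q,.163),wpix(426,233,P,Q,.163))
E
```

```text
2.525 [0.57795437 0.31914286 0.256     ] [0.57275356 0.252633   0.2046    ] [0.59183499 0.33000405 0.163     ] [0.53575135 0.16470713 0.163     ]
```

{"method": "play_rows", "body": {
  "deltas": [
    [1,1.5,1,30,0,0,0],
    [1,0,0,40,0,0,0],
    [1,0,0,30,0,0,0],
    [0,0,0,0,0,0,0],
    [0,0,0,0,0,0,0],
    [0,0,0,0,0,0,0],
    [0,0,0,0,0,0,0]
  ],
  "newtons": 30
}}

```text
time: 3.4
position: [0.5784, 0.3208, 0.2151]
eef_rot: [1.0, 0.0, 0.004, -0.005]
contact_force: [1.2, 10.1, 1.2]
grip_width: 0.317
grip_force: 32.8
```

{"method": "play_rows", "body": {
  "deltas": [
    [0,0,-2,0,0,0,0],
    [0,0,0,0,0,0,0]
  ]
}}

```text
time: 3.65
position: [0.5784, 0.321, 0.215]
eef_rot: [1.0, 0.0, 0.003, -0.003]
contact_force: [1.3, 6.3, 4.9]
grip_width: 0.315
grip_force: 33.1
```

```bash
cat > circ.py <<'E'
import numpy as np, sys
# from angle a0 step s, n rows, radius .070
a0,s,n=float(sys.argv[1]),float(sys.argv[2]),int(sys.argv[3])
a=a0-s*np.arange(n+1); x=70*np.cos(a); y=70*np.sin(a)
print([[0,round(i,1),round(-j,1),round(s*2.55,1),0,0,0] for i,j in zip(np.diff(x),np.diff(y))], a[-1]%6.2832)
E
python3 circ.py 1.42 .25 4; python3 circ.py .42 .25 4
```

```text
[[0, np.float64(16.8), np.float64(4.8), 0.6, 0, 0, 0], [0, np.float64(15.1), np.float64(8.8), 0.6, 0, 0, 0], [0, np.float64(12.5), np.float64(12.2), 0.6, 0, 0, 0], [0, np.float64(9.0), np.float64(14.9), 0.6, 0, 0, 0]] 0.41999999999999993
[[0, np.float64(5.1), np.float64(16.7), 0.6, 0, 0, 0], [0, np.float64(0.8), np.float64(17.4), 0.6, 0, 0, 0], [0, np.float64(-3.6), np.float64(17.1), 0.6, 0, 0, 0], [0, np.float64(-7.7), np.float64(15.7), 0.6, 0, 0, 0]] 5.7032
```

{"method": "play_rows", "body": {
  "deltas": [
    [0,17,5,0.6,0,0,0],
    [0,15,9,0.6,0,0,0]
  ],
  "newtons": 40
}}

```text
time: 3.9
position: [0.6092, 0.3091, 0.2138]
eef_rot: [1.0, 0.001, 0.002, -0.004]
contact_force: [-2.6, 8.9, 6.4]
grip_width: 0.312
grip_force: 39.5
```

{"method": "play_rows", "body": {
  "deltas": [
    [0,12.5,12,0.6,0,0,0],
    [0,9,15,0.6,0,0,0]
  ]
}}

```text
time: 4.15
position: [0.6328, 0.2815, 0.2125]
eef_rot: [1.0, 0.001, 0.004, -0.004]
contact_force: [3.2, 8.9, 3.4]
grip_width: 0.317
grip_force: 39.4
```

{"method": "play_rows", "body": {
  "deltas": [
    [0,5,17,0.6,0,0,0],
    [0,1,17.5,0.6,0,0,0]
  ]
}}

```text
time: 4.4
position: [0.6393, 0.2452, 0.2111]
eef_rot: [1.0, 0.0, 0.005, -0.003]
contact_force: [2.6, 6.5, 4.9]
grip_width: 0.312
grip_force: 39.6
```

```bash
python3 circ.py -0.08 .25 26 | sed 's/np.float64//g; s/\], /],\n/g'
```

```text
[[0, (-3.6), (17.1), 0.6, 0, 0, 0],
[0, (-7.7), (15.7), 0.6, 0, 0, 0],
[0, (-11.3), (13.3), 0.6, 0, 0, 0],
[0, (-14.2), (10.1), 0.6, 0, 0, 0],
[0, (-16.3), (6.2), 0.6, 0, 0, 0],
[0, (-17.3), (2.0), 0.6, 0, 0, 0],
[0, (-17.3), (-2.3), 0.6, 0, 0, 0],
[0, (-16.2), (-6.5), 0.6, 0, 0, 0],
[0, (-14.1), (-10.3), 0.6, 0, 0, 0],
[0, (-11.1), (-13.5), 0.6, 0, 0, 0],
[0, (-7.4), (-15.8), 0.6, 0, 0, 0],
[0, (-3.2), (-17.2), 0.6, 0, 0, 0],
[0, (1.1), (-17.4), 0.6, 0, 0, 0],
[0, (5.4), (-16.6), 0.6, 0, 0, 0],
[0, (9.3), (-14.8), 0.6, 0, 0, 0],
[0, (12.7), (-12.0), 0.6, 0, 0, 0],
[0, (15.3), (-8.5), 0.6, 0, 0, 0],
[0, (16.9), (-4.4), 0.6, 0, 0, 0],
[0, (17.5), (-0.1), 0.6, 0, 0, 0],
[0, (16.9), (4.2), 0.6, 0, 0, 0],
[0, (15.4), (8.3), 0.6, 0, 0, 0],
[0, (12.9), (11.8), 0.6, 0, 0, 0],
[0, (9.5), (14.6), 0.6, 0, 0, 0],
[0, (5.6), (16.5), 0.6, 0, 0, 0],
[0, (1.4), (17.4), 0.6, 0, 0, 0],
[0, (-3.0), (17.2), 0.6, 0, 0, 0]] 5.9864
```

{"method": "play_rows", "body": {
  "deltas": [
    [0,-3.6,17.1,0.6,0,0,0],
    [0,-7.7,15.7,0.6,0,0,0]
  ]
}}

```text
time: 4.65
position: [0.6272, 0.2117, 0.2098]
eef_rot: [1.0, -0.0, 0.004, -0.002]
contact_force: [0.9, 7.5, 4.5]
grip_width: 0.315
grip_force: 39.7
```

{"method": "play_rows", "body": {
  "deltas": [
    [0,-11.3,13.3,0.6,0,0,0],
    [0,-14.2,10.1,0.6,0,0,0],
    [0,-16.3,6.2,0.6,0,0,0]
  ]
}}

```text
time: 5.03
position: [0.5853, 0.1831, 0.2079]
eef_rot: [1.0, -0.0, 0.004, -0.003]
contact_force: [4.2, 10.5, 3.0]
grip_width: 0.314
grip_force: 39.6
```

{"method": "play_rows", "body": {
  "deltas": [
    [0,-17.3,2,0.6,0,0,0],
    [0,-17.3,-2.3,0.6,0,0,0]
  ]
}}

```text
time: 5.28
position: [0.552, 0.1835, 0.2067]
eef_rot: [1.0, -0.0, 0.006, -0.003]
contact_force: [10.3, 10.4, -0.2]
grip_width: 0.317
grip_force: 39.4
```

{"method": "play_rows", "body": {
  "deltas": [
    [0,-16.2,-6.5,0.6,0,0,0]
  ]
}}

```text
time: 5.4
position: [0.5365, 0.1896, 0.2061]
eef_rot: [1.0, -0.0, 0.007, -0.003]
contact_force: [12.0, 8.3, -1.6]
grip_width: 0.314
grip_force: 39.4
```

{"method": "play_rows", "body": {
  "deltas": [
    [0,-14.1,-10.3,0.6,0,0,0]
  ]
}}

```text
time: 5.52
position: [0.523, 0.199, 0.2055]
eef_rot: [1.0, -0.0, 0.007, -0.002]
contact_force: [13.6, 4.9, -2.0]
grip_width: 0.316
grip_force: 39.5
```

{"method": "play_rows", "body": {
  "deltas": [
    [0,-8,-15,0.6,0,0,0]
  ]
}}

```text
time: 5.65
position: [0.5126, 0.2111, 0.2049]
eef_rot: [1.0, -0.0, 0.004, 0.002]
contact_force: [0.8, -7.0, 7.3]
grip_width: 0.318
grip_force: 40.8
```

{"method": "play_rows", "body": {
  "deltas": [
    [0,-2.5,-8,0.3,0,0,0]
  ]
}}

```text
time: 5.78
position: [0.5081, 0.2187, 0.2045]
eef_rot: [1.0, -0.0, 0.001, 0.003]
contact_force: [-5.8, -8.6, 11.4]
grip_width: 0.314
grip_force: 41.3
```

{"method": "play_rows", "body": {
  "deltas": [
    [0,-1,-8.5,0.3,0,0,0]
  ]
}}

```text
time: 5.9
position: [0.5052, 0.2251, 0.2043]
eef_rot: [1.0, -0.0, -0.001, 0.005]
contact_force: [-12.4, -17.5, 18.8]
grip_width: 0.314
grip_force: 42.2
```

{"method": "play_rows", "body": {
  "deltas": [
    [0,0,-4,0.2,0,0,0]
  ]
}}

```text
time: 6.02
position: [0.5045, 0.2271, 0.2042]
eef_rot: [1.0, -0.0, -0.003, 0.007]
contact_force: [-14.2, -23.1, 20.9]
grip_width: 0.313
grip_force: 42.5
```

{"method": "play_rows", "body": {
  "deltas": [
    [0,-6,3,-4,0,0,0],
    [0,0,0,0,0,0,0]
  ]
}}

```text
time: 6.28
position: [0.5039, 0.2269, 0.2046]
eef_rot: [1.0, -0.001, 0.004, 0.003]
contact_force: [11.1, -6.5, -9.3]
grip_width: 0.313
grip_force: 43.0
```

{"method": "play_rows", "body": {
  "deltas": [
    [0,1,-2.5,-0.5,0,0,0],
    [0,0,0,0,0,0,0]
  ]
}}

```text
time: 6.52
position: [0.5039, 0.2273, 0.2046]
eef_rot: [1.0, -0.001, 0.002, 0.005]
contact_force: [8.4, -11.9, -7.2]
grip_width: 0.315
grip_force: 43.4
```

{"method": "play_rows", "body": {
  "deltas": [
    [0,-0.5,-1.5,0,0,0,0],
    [0,0,0,0,0,0,0]
  ]
}}

```text
time: 6.78
position: [0.5036, 0.2282, 0.2046]
eef_rot: [1.0, -0.001, 0.002, 0.006]
contact_force: [8.9, -14.4, -7.6]
grip_width: 0.312
grip_force: 43.4
```

{"method": "play_rows", "body": {
  "deltas": [
    [0,-0.5,-1.5,0,0,0,0],
    [0,0,0,0,0,0,0]
  ]
}}

```text
time: 7.02
position: [0.5032, 0.2291, 0.2045]
eef_rot: [1.0, -0.001, 0.002, 0.006]
contact_force: [8.5, -16.2, -7.6]
grip_width: 0.313
grip_force: 43.5
```

```bash
python3 - <<'E'
from h import *
p,d=snap('scene','s2')
cv2.imwrite('pics/c4.png',cv2.resize(p[195:330,270:400,::-1],None,fx=4.4,fy=4.4,interpolation=cv2.INTER_CUBIC))
E
```

```text
(no output)
```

View pics/c4.png

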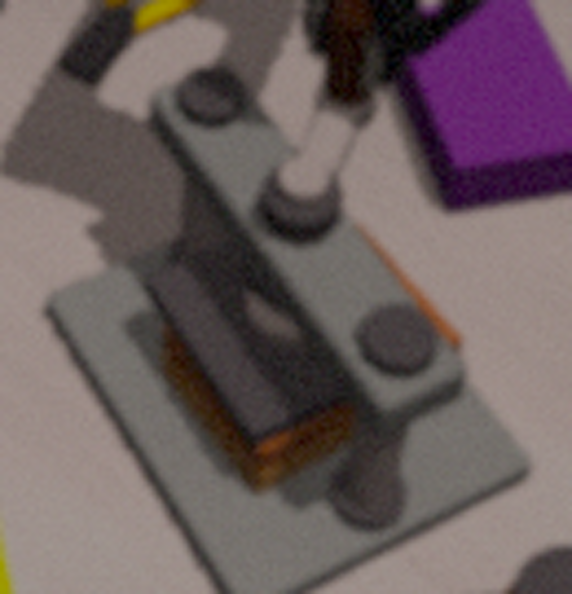

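The plate has come down onto the beech block, with no gap visible at its front edge near crop (265,435). The resistance at the grip is about 18 N, which counts as firm. Now I'll relax and release.

{"method": "play_rows", "body": {
  "deltas": [
    [0,2,3.5,1,0,0,0],
    [0,0,0,0,0,0,0]
  ]
}}

```text
time: 7.32
position: [0.5037, 0.2279, 0.2045]
eef_rot: [1.0, -0.001, 0.001, 0.004]
contact_force: [3.0, -9.8, -1.7]
grip_width: 0.312
grip_force: 43.9
```

{"method": "play_rows", "body": {
  "deltas": [
    [1,0,0,0,0,0,0],
    [1,0,0,0,0,0,0],
    [1,0,0,0,0,0,0],
    [1,0,0,-30,0,0,0],
    [1,0,0,-50,0,0,0],
    [1,0,0,-30,0,0,0]
  ]
}}

```text
time: 8.07
position: [0.5033, 0.2329, 0.3176]
eef_rot: [1.0, 0.0, 0.002, -0.001]
contact_force: [-0.1, -0.4, -1.4]
grip_width: 0.999
grip_force: 0.0
```

{"method": "play_rows", "body": {
  "deltas": [
    [0,-1,60,0,0,0,0],
    [0,-1,60,0,0,0,0],
    [0,-1,60,0,0,0,0],
    [0,-2,52,30,0,0,0],
    [0,-2,45,40,0,0,0],
    [0,-2,45,40,0,0,0],
    [0,0,45,40,0,0,0],
    [0,0,0,40,0,0,0],
    [0,0,0,30,0,0,0],
    [0,0,0,0,0,0,0]
  ]
}}

```text
time: 9.32
position: [0.4912, -0.1336, 0.092]
eef_rot: [1.0, -0.0, -0.003, -0.001]
contact_force: [0.5, -0.2, 0.1]
grip_width: 0.002
grip_force: 0.0
```

{"method": "play_rows", "body": {
  "deltas": [
    [0,2.5,0,20,0,0,0],
    [0,0,0,10,0,0,0],
    [0,0,0,4,0,0,0],
    [0,0,0,2,0,0,0],
    [0,0,0,0,0,0,0]
  ]
}}

```text
time: 9.95
position: [0.497, -0.1348, 0.0602]
eef_rot: [1.0, 0.0, 0.001, 0.0]
contact_force: [-1.7, 2.1, 6.7]
grip_width: 0.003
grip_force: 3.3
```

{"method": "play_rows", "body": {
  "deltas": [
    [0,0,0,2.5,0,0,0],
    [0,0,0,0,0,0,0]
  ]
}}

```text
time: 10.2
position: [0.4971, -0.1348, 0.0585]
eef_rot: [1.0, 0.0, 0.001, 0.0]
contact_force: [-3.0, 1.7, 11.6]
grip_width: -0.001
grip_force: 5.6
```

{"method": "play_rows", "body": {
  "deltas": [
    [0,0,0,1.5,0,0,0],
    [0,0,0,0,0,0,0]
  ]
}}

```text
time: 10.45
position: [0.4971, -0.1348, 0.0584]
eef_rot: [1.0, 0.0, 0.001, 0.0]
contact_force: [-6.3, 3.6, 20.4]
grip_width: -0.0
grip_force: 10.2
```

{"method": "play_rows", "body": {
  "deltas": [
    [0,0,0,-15,0,0,0],
    [0,0,0,-25,0,0,0],
    [0,0,0,0,0,0,0],
    [0,45,14.5,0,0,0,0],
    [0,45,14.5,0,0,0,0],
    [0,0,0,0,0,0,0]
  ]
}}

```text
time: 11.2
position: [0.5882, -0.1647, 0.0934]
eef_rot: [1.0, -0.0, 0.001, 0.0]
contact_force: [-0.4, 0.9, 0.8]
grip_width: 0.003
grip_force: 0.0
```

{"method": "play_rows", "body": {
  "deltas": [
    [0,-3,-1,20,0,0,0],
    [0,0,0,10,0,0,0],
    [0,0,0,6,0,0,0],
    [0,0,0,3,0,0,0],
    [0,0,0,1,0,0,0],
    [0,0,0,0,0,0,0]
  ]
}}

```text
time: 11.95
position: [0.5807, -0.1618, 0.0584]
eef_rot: [1.0, 0.0, -0.003, -0.001]
contact_force: [-14.3, 5.0, 26.0]
grip_width: 0.003
grip_force: 12.7
```

{"method": "play_rows", "body": {
  "deltas": [
    [0,0,0,-15,0,0,0],
    [0,0,0,-25,0,0,0],
    [0,0,0,0,0,0,0],
    [0,-12,46,0,0,0,0],
    [0,-12,46,0,0,0,0],
    [0,0,0,0,0,0,0]
  ]
}}

```text
time: 12.7
position: [0.5575, -0.2576, 0.0931]
eef_rot: [1.0, -0.002, -0.001, 0.0]
contact_force: [0.8, 0.2, 0.9]
grip_width: -0.0
grip_force: 0.0
```

{"method": "play_rows", "body": {
  "deltas": [
    [0,1,-3,20,0,0,0],
    [0,0,0,10,0,0,0],
    [0,0,0,6,0,0,0],
    [0,0,0,2.5,0,0,0],
    [0,0,0,0,0,0,0],
    [0,0,0,0,0,0,0]
  ]
}}

```text
time: 13.45
position: [0.559, -0.2497, 0.0584]
eef_rot: [1.0, 0.001, -0.002, -0.001]
contact_force: [-9.8, 5.2, 20.5]
grip_width: 0.004
grip_force: 10.3
```

{"method": "play_rows", "body": {
  "deltas": [
    [0,0,0,-15,0,0,0],
    [0,0,0,-25,0,0,0],
    [0,0,0,-50,0,0,0],
    [0,0,0,-60,0,0,0],
    [0,0,0,-40,0,0,0],
    [0,0,30,0,0,0,0],
    [0,0,40,0,0,0,0],
    [0,0,40,0,0,0,0],
    [0,0,0,0,0,0,0],
    [0,0,0,0,0,0,0]
  ]
}}

```text
time: 14.7
position: [0.56, -0.3605, 0.2447]
eef_rot: [1.0, 0.0, -0.001, -0.001]
contact_force: [-0.6, 0.1, 0.1]
grip_width: 0.001
grip_force: 0.0
```

```bash
python3 - <<'E'
from h import *
p,d=snap('top','t3')
cv2.imwrite('pics/c5.png',cv2.resize(p[110:330,130:450,::-1],None,fx=2.4,fy=2.4,interpolation=cv2.INTER_CUBIC))
E
```

```text
(no output)
```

View pics/c5.png

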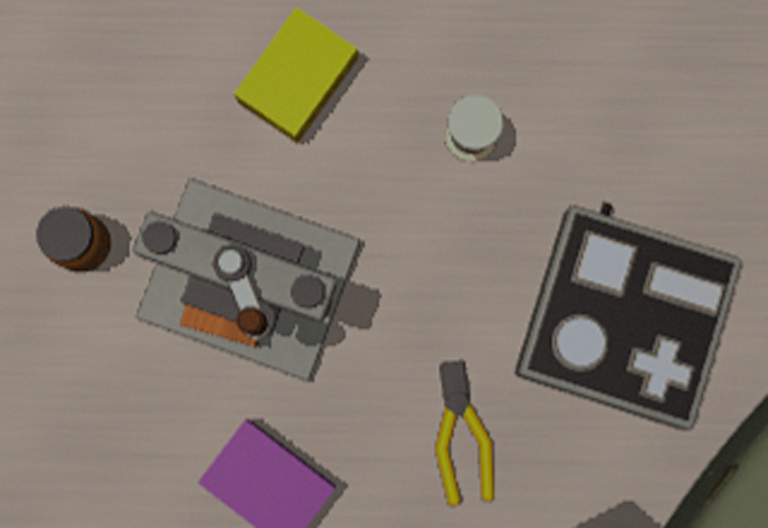

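The final view shows the crank left where it was tightened, with the grip at (252,320). The block is clamped, all the keys are up, and the jar, spool and pliers are untouched.

```bash
python3 -c "
from plant import job; print(job.job_done())"
```

```text
the job is handed in; nothing more can be done
None
```

The block is clamped with about 18 N measured at the grip, the round, square and bar keys were each pressed fully down and released in that order, and the job was handed in at about 15 s; the hand-in returned no verdict.

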